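# Fit the guide bush and hold a sample stem in the beam of the sample block

## Task

Plug the square guide bush (the white one with the bore through it, not the blanking plug) fully home into the sample block's square port and let go of it. Then take the sample stem, the one with the square grip, out of its rack, lower it through the guide's bore without touching the walls until the dark band on the rod is level with the top of the guide, and finish while holding it there for the measurement: still, upright and centred in the bore. Leave the other things on the desk as they stand.

Things in the scene. Friction and masses are not known exactly. Their poses are not given: they have to be found in the camera images.
- sample_block: Aluminium block fixed to the desk; origin: centre of underside, z up. 80 x 80 mm, top face 72 mm above the desk; foot plate 116 (x) x 100 (y) x 8 mm. Square port 31 x 31 mm, 56 mm deep, in the middle of the top, sides along the block's x and y, rim with a 3 mm 45 degree lead-in. Light tubes 25 mm thick stick out 33 mm along +y and -y, a thumb screw 17 mm along -x, 34 mm above the desk.
- block_port (a point): Centre of the port's mouth, in the plane of the block's top face; axes as the block's.
- guide_bush: Loose white guide bush, 80 g, upright on the desk; origin: centre of underside, z up. Square, 28 x 28 mm along its x and y, 54 mm tall, lowest 3 mm stepped in to 25.5 mm. Flange 44 x 44 mm round it at 20 to 26 mm height; grip it above the flange. The part below plugs into the port (any square turn, 1.5 mm play a side) until the flange lies on the block's top. Round bore, 18 mm, right through.
- guide_mouth (a point): Centre of the upper mouth of the guide's bore, in the plane of its top face, 54 mm above its underside; 34 mm above the block's top face once it is fully home.
- sample_stem: Loose stem, 55 g, hanging upright in a rack hole; origin: centre of its lower tip, z up. Steel rod 8 mm in diameter, 92 mm long, topped by a black square grip 18 x 18 mm, 36 mm tall (92 to 128 mm above the tip), sides along the stem's x and y; the grip's underside rests on the rack's top plate. A dark band 3 mm wide runs round the rod, its middle 72 mm above the tip.
- stem_tip (a point): Centre of the stem's lower tip.
- stem_band (a point): Point on the rod's axis at the middle of the dark band, 72 mm above the tip.
- stem_rack: Aluminium rack fixed to the desk; origin: centre of underside, z up. 170 mm long (x), 66 mm wide (y), top plate's upper face 100 mm above the desk, four post heads 3 mm higher at the corners. Three 10.5 mm holes in a row at x = -55, 0, +55 mm, in the top plate and a lower one; the sample stem hangs in one end hole, the round-knobbed stem in the other, the middle one is empty.
- round_stem: Bystander: another stem in the rack, same rod but with a round black knob (26 mm diameter, top 128 mm above its tip). Origin at its lower tip.
- blank_plug: Bystander: the port's blanking plug, standing on the desk; same white square plug and flange as the guide, but no bore: a round black knob 26 mm in diameter on top, 50 mm tall in all. Origin at the centre of its underside.
- dropper_bottle: Bystander: amber dropper bottle, 33 mm in diameter, 94 mm tall, standing; origin at the centre of its underside.
- kinematic_mount: Bystander: small black mirror mount, 38 x 34 x 34 mm; origin at the centre of its underside.
- spare_objective: Bystander: microscope objective, 27 mm in diameter, 50 mm tall, standing; origin at the centre of its underside.
- optical_post: Bystander: steel post, 13 mm in diameter, 61 mm tall, standing; origin at the centre of its underside.
- tweezers: Bystander: steel tweezers, 12 x 120 x 8 mm, lying along their y; origin at the centre of their underside.
Things that resemble listed ones, but are neither listed nor needed, are in the scene too. What is shaped like the guide_bush but red or yellow is not meant.

How it is judged:
By the outcome, as a careful person would: the job done as asked, in the order asked, and still so for the second after the job is handed in, while the arm keeps its last pose, push and grip.
It also fails if it takes over 58 s, if anything falls off the work surface, if the arm or the gripper's body presses on something with over 40 N, if the wrist force passes 120 N, or if a joint passes its speed limit or range.

## Robot

A 7-joint arm with a two-finger parallel gripper is mounted at the origin on a cart in front of the work surface, level with it; the furniture and walls round the work are solid. World frame = base frame: x ahead of the robot, y to its left, z up, the work surface at z = 0. Lengths are in m, angles in degrees, forces in N, time in s.
With the tool pointing down it reaches from about 0.4 to 0.75 m from the base axis. Payload 19.5 kg.
Tool frame: the origin (TCP) lies at the very end of the fingers, on their centre line; the grasp point (between the pads) lies grip_point_offset behind it (grip_point_offset is the distance from the TCP to the grasp point, in m); z points along the fingers, y is the line along which they close (so a half turn about z gives the same grasp; the last joint's range is limited). The gripper opens to 85 mm and grips with 20 to 120 N. Pads are 22 mm wide; open, the fingers measure 114 mm over their backs; the gripper's body (76 mm by 85 mm) begins 54 mm behind the grasp point. The pads swing forward as they close: fully open they stand 13 mm farther back than shut.
Start: joints at [64.303, 40.479, -1.581, 85.061, 1.261, 54.483, -4.326], TCP at [0.228, -0.528, 0.231] pointing down, gripper open.
Joint ranges: [-155.06, 155.06], [-18.47, 123.98], [-90, 86.84], [0, 140.48], [-83.41, 263.41], [0, 116], [-161.91, 161.91]. Speed limits (degrees/s): [108.29, 108.29, 147.25, 147.25, 172.46, 172.46, 172.46].

## Interface

Orientations are given as [roll, pitch, yaw] about the fixed x, y, z axes, in that order (R = Rz(yaw) Ry(pitch) Rx(roll)).
In Python, from cell import get_obs, capture, calibration, close_job, grip_point_offset gives the robot as it stands.
- The arm moves only by the tool drive_tool, never from a script. Its argument "moves" is a list of rows, each a list of 2 entries, a list of its own where there are three numbers: the shift along the world's x, y, z in m, then the turn, a rotation vector about the world's x, y, z in rad. A call has 1 to 10 rows; each row is the pose to reach, as a shift and turn from the pose commanded when the call began; what a row does not reach only later rows make up. A row lasts 1/8 s, in which the tool goes at most 62.5 mm and 10.7 degrees, less where a joint would pass 70% of its speed; a pose out of reach is approached as far as the arm can. A call with a gripper value outside its range is refused whole. "jaw" is the opening, from 0 (shut) to 1 (fully open), set as the call begins (left out, the last holds). The fingers move at their own pace and stop on an object; "newtons" is the grip in N (left out, the last holds). Time passes only in rows, so rows that repeat a pose let the fingers close. It gives the time, the measured TCP pose, the force, the opening and the grip force at its end, in the units of the state.
- get_obs(): the state, without advancing time (a new reading comes with each control period).
- capture(name): name is "scene" or "top"; returns the picture (420x560x3 uint8, red, green, blue); there is no depth.
- calibration(name): a dict with "fx", "fy", "cx", "cy" (pixels), "k1" (the pictures are not rectified: a ray, as slopes to the right and down, at radius r is drawn at 1 + k1 r^2 times it, then the intrinsics apply), "rvec" (rotation vector, rad) and "tvec" (3), from world to camera coordinates, as OpenCV has them. Camera axes: x right, y down, z forward; pixel columns grow to the right and rows downward; lengths in m; the calibration is good to about 2 mm. A picture is of the moment at which its call begins. calibration takes no time and is no camera call.
- close_job(): hands the job in; it is judged then, once.
The state is a dict: "clock": time; "qpos": joint angles; "joint_vel": joint speeds; "joint_efforts": joint torques, N m; "eef_pos": TCP position; "ee_rot": TCP orientation; "ft_force": force on the tool from outside, world axes, zero at the start; "ft_torque": the same for the moment, N m; "opening": finger opening in m; "gripper_force": force on a finger pad.
Only numpy, scipy, OpenCV 4.12 (cv2) and the standard library are available. Lean on these libraries where they do the work, as an engineer would, in place of code of your own. Each camera call takes 0.05 s, during which the arm holds its last target. There are 200 camera calls.

## Working session

There is one attempt and no reset: what is moved stays moved. The work goes in short steps, Python scripts to look and compute and a tool call to move; the robot and the scene stay as the last step left them, time stands still between calls to the robot, and variables do not carry over. Pictures are saved under pics/ and viewed, at most 10 in all, crops included, and the job is handed in when it is done.

Besides the shell and the picture viewer there is one more tool, called after "Call:" as name(argument=value, ...) on one line, values as JSON. drive_tool: Moves the arm, as the interface text tells. Its arguments: {"type":"object","properties":{"moves":{"type":"array","items":{"type":"array"}},"jaw":{"type":"number"},"newtons":{"type":"number"}},"required":["moves"]}

```bash
mkdir -p pics; python3 - <<'E'
from cell import *
import cv2
o=get_obs(); print(o['clock'],o['eef_pos'],o['ee_rot'],o['opening'],grip_point_offset)
for n in("scene","top"):
    c=calibration(n);print(n,c)
    cv2.imwrite(f'pics/{n}0.png',capture(n)[:,:,::-1])
E
```

```text
0.0 [ 0.22740363 -0.52783747  0.23085444] [-1.79939575e+02  1.96756975e-03  2.33070711e+01] 0.08522088899263151 0.0187
scene {'fx': 440.85923924793957, 'fy': 440.85923924793957, 'cx': 272.5600216543019, 'cy': 206.97544125783554, 'k1': -0.06269125066418718, 'rvec': array([ 1.11085675, -2.34442618,  1.02451155]), 'tvec': array([0.34657375, 0.33609078, 0.77763186])}
top {'fx': 526.4760872314848, 'fy': 526.4760872314848, 'cx': 282.64778943001255, 'cy': 202.83168679509706, 'k1': 0.03065860168887263, 'rvec': array([ 2.17655584, -2.19000412,  0.06719537]), 'tvec': array([0.01249777, 0.54526014, 1.39675635])}
```

View pics/scene0.png

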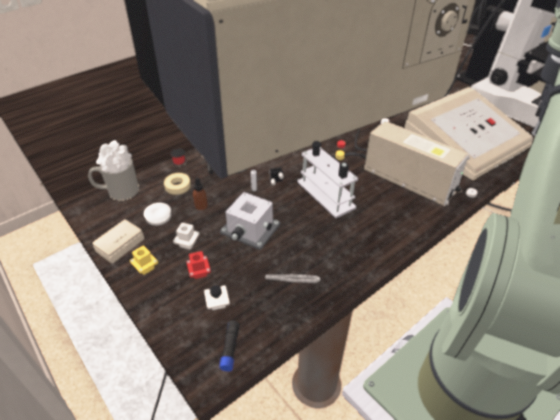

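View pics/top0.png

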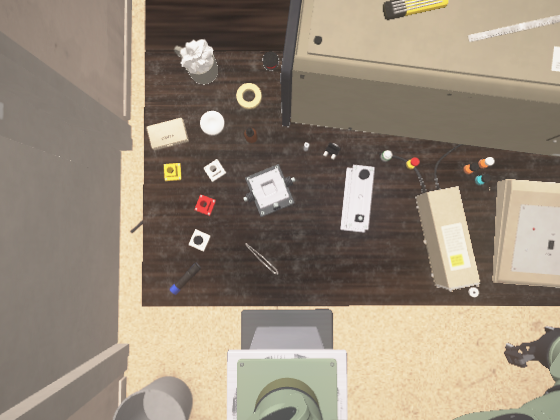

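The top view shows:
- White bush with a bore at (215,170), scene (186,235). This is the guide.
- White piece with a black round knob at (199,240), scene (216,297). This is the blanking plug.
- Red bush at (205,205) and yellow bush at (172,172). Neither is wanted.
- Block port at (269,188).
- Rack stems at (360,218), which looks square, and (364,174), which looks round.

I'll confirm these in one enlarged crop.

```bash
cat > h.py <<'E'
import numpy as np,cv2
from cell import *
def K(c): return np.array([[c['fx'],0,c['cx']],[0,c['fy'],c['cy']],[0,0,1]])
def ray(n,uv):
    c=calibration(n); R=cv2.Rodrigues(c['rvec'])[0]
    p=cv2.undistortPoints(np.array([[uv]],float),K(c),np.array([c['k1'],0,0,0]))[0,0]
    # model draws p*(1+k1 r^2): same as OpenCV
    return -R.T@c['tvec'], R.T@np.array([p[0],p[1],1])
def onz(n,uv,z):
    o,d=ray(n,uv); return o+d*(z-o[2])/d[2]
def proj(n,P):
    c=calibration(n); return cv2.projectPoints(np.array(P,float).reshape(-1,3),c['rvec'],c['tvec'],K(c),np.array([c['k1'],0,0,0]))[0][:,0]
def tri(a,b):
    (o1,d1),(o2,d2)=ray("scene",a),ray("top",b)
    d1=d1/np.linalg.norm(d1);d2=d2/np.linalg.norm(d2)
    s=np.linalg.lstsq(np.c_[d1,-d2],o2-o1,rcond=None)[0]
    p,q=o1+s[0]*d1,o2+s[1]*d2; return (p+q)/2,np.linalg.norm(p-q)
E
python3 - <<'E'
from h import *
t=cv2.imread('pics/top0.png');s=cv2.imread('pics/scene0.png')
def cr(i,u,v,w,h,W,H): return cv2.resize(i[v:v+h,u:u+w],(W,H),interpolation=cv2.INTER_CUBIC)
a=np.hstack([cr(t,195,150,40,40,240,240),cr(t,240,160,60,60,240,240),cr(t,330,155,60,90,240,360)[:240] if 0 else cr(t,325,160,75,75,240,240)])
b=np.hstack([cr(s,166,215,40,40,240,240),cr(s,220,185,60,60,240,240),cr(s,293,137,75,80,240,240)])
cv2.imwrite('pics/c1.png',np.vstack([a,b]))
E
```

```text
(no output)
```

View pics/c1.png

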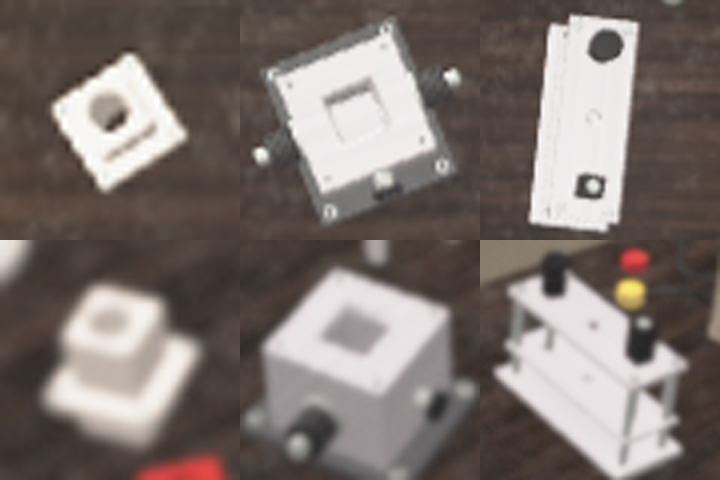

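Crop: left, the white guide with its bore. Centre, the block with its port. Right, the rack: the upper knob at about top (364,174) is round, the lower one at about (359,218) is square, so the lower one is the sample stem. Next I'll measure.

```bash
python3 - <<'E'
from h import *
I={n:cv2.imread(f'pics/{n}0.png') for n in('scene','top')}
S=8
def blob(n,box,f,seed,name):
    u,v,w,h=box; g=cv2.resize(I[n][v:v+h,u:u+w],None,fx=S,fy=S,interpolation=cv2.INTER_CUBIC)
    gray=cv2.cvtColor(g,cv2.COLOR_BGR2GRAY).astype(int)
    m=(f(gray)).astype(np.uint8)*255
    cs,_=cv2.findContours(m,cv2.RETR_LIST,cv2.CHAIN_APPROX_NONE)
    sp=((seed[0]-u+.5)*S,(seed[1]-v+.5)*S)
    best=[c for c in cs if cv2.contourArea(c)>100 and cv2.pointPolygonTest(c,sp,False)>=0]
    if not best: print(name,'none',gray[int(sp[1]),int(sp[0])]);return None
    c=min(best,key=cv2.contourArea)
    M=cv2.moments(c); r=cv2.minAreaRect(c)
    px=lambda p:(np.array(p)+.5)/S-.5+np.array([u,v])
    cen=px((M['m10']/M['m00'],M['m01']/M['m00'])); bx=np.array([px(p) for p in cv2.boxPoints(r)])
    return cen,bx,px(r[0]),cv2.contourArea(c)/S/S
def rep(n,name,b,z):
    if b is None:return
    cen,bx,rc,A=b; P=np.array([onz(n,p,z) for p in bx]); e1=P[1]-P[0];e2=P[2]-P[1]
    print(n,name,'px',cen.round(1),'centroid',onz(n,cen,z)[:2].round(4),'rect',onz(n,rc,z)[:2].round(4),'sides mm',(np.linalg.norm(e1)*1e3).round(1),(np.linalg.norm(e2)*1e3).round(1),'yaw',[np.degrees(np.arctan2(e[1],e[0])).round(1)%90 for e in (e1,e2)])
for th in (110,130,150): rep('top','flange',blob('top',(195,150,40,40),lambda g:g>th,(213,176),'fl'),.026)
for th in (140,165): rep('top','bore',blob('top',(203,158,22,22),lambda g:g<th,(213,168),'bore'),.054)
for th in (190,200): rep('top','blocktop',blob('top',(235,155,65,65),lambda g:g>th,(258,190),'bt'),.072)
for th in (170,195): rep('top','port',blob('top',(258,176,24,24),lambda g:g<th,(267,182),'port'),.072)
for th in (180,200): rep('top','rackplate',blob('top',(335,155,45,85),lambda g:g>th,(362,190),'rack'),.100)
for th in (90,120,140): rep('top','sqgrip',blob('top',(348,205,22,24),lambda g:g<th,(357,218),'sq'),.136)
for th in (100,130): rep('top','round',blob('top',(350,160,28,28),lambda g:g<th,(364,174),'rd'),.128+.008)
for th in (130,): rep('scene','port',blob('scene',(236,200,28,26),lambda g:g<th,(250,212),'sp'),.072)
g=cv2.cvtColor(I['scene'],cv2.COLOR_BGR2GRAY); 
# grip body in scene
b=blob('scene',(332,155,24,30),lambda g:g<80,(343,172),'sg')
if b: print('scene grip',b[0],b[1])
b=blob('scene',(300,135,30,26),lambda g:g<80,(316,149),'sr')
if b: print('scene round',b[0],b[1])
for th in(150,175): rep('scene','bore',blob('scene',(172,222,24,14),lambda g:g<th,(184,228),'sb'),.054)
E
```

```text
top flange px [214.3 169.9] centroid [0.6347 0.1922] rect [0.6347 0.1923] sides mm 48.4 48.9 yaw [np.float64(33.4), np.float64(33.19999999999999)]
top flange px [214.3 169.9] centroid [0.6347 0.1923] rect [0.6348 0.1923] sides mm 47.5 47.8 yaw [np.float64(33.7), np.float64(33.5)]
top flange px [214.2 169.9] centroid [0.6348 0.1924] rect [0.6348 0.1924] sides mm 46.7 47.0 yaw [np.float64(33.7), np.float64(33.5)]
bore none 157
top bore px [212.9 168.5] centroid [0.6346 0.1922] rect [0.6348 0.1924] sides mm 13.3 15.5 yaw [np.float64(45.1), np.float64(44.69999999999999)]
top blocktop px [268.6 187.9] centroid [0.5807 0.045 ] rect [0.5779 0.0439] sides mm 86.4 95.1 yaw [np.float64(23.099999999999994), np.float64(22.900000000000006)]
top blocktop px [268.6 187.9] centroid [0.5808 0.045 ] rect [0.5775 0.0435] sides mm 86.2 93.3 yaw [np.float64(24.799999999999997), np.float64(24.5)]
top port px [266.6 182.9] centroid [0.5938 0.0501] rect [0.5938 0.0503] sides mm 31.8 6.6 yaw [np.float64(21.0), np.float64(20.900000000000006)]
top port px [266.9 182.7] centroid [0.5942 0.0494] rect [0.5941 0.0
[... 691 characters left out ...]
989 -0.1789] rect [ 0.4989 -0.179 ] sides mm 18.4 21.6 yaw [np.float64(81.0), np.float64(81.5)]
top round px [363.9 174. ] centroid [ 0.6074 -0.1926] rect [ 0.6071 -0.1931] sides mm 23.8 23.7 yaw [np.float64(78.6), np.float64(78.8)]
top round px [363.8 174. ] centroid [ 0.6075 -0.1926] rect [ 0.6071 -0.1926] sides mm 26.8 23.7 yaw [np.float64(44.6), np.float64(44.099999999999994)]
sp none 163
scene grip [348.02672089 165.04204704] [[338.9375 154.5625]
 [355.4375 154.5625]
 [355.4375 177.0625]
 [338.9375 177.0625]]
scene round [318.07031726 147.04829829] [[295.69710588 146.07112408]
 [328.9182663  137.13269615]
 [332.91867065 152.00086212]
 [299.69750977 160.939291  ]]
sb none 181
sb none 181
```

Call:
drive_tool(moves=[[[0.01, 0.018, 0.03], [0, 0, 0]], [[0.035, 0.062, 0.05], [0, 0, 0]], [[0.063, 0.112, 0.05], [0, 0, 0]], [[0.091, 0.162, 0.05], [0, 0, 0.03]], [[0.12, 0.212, 0.05], [0, 0, 0.06]], [[0.15, 0.262, 0.05], [0, 0, 0.09]], [[0.178, 0.312, 0.05], [0, 0, 0.12]], [[0.206, 0.362, 0.05], [0, 0, 0.15]], [[0.234, 0.412, 0.05], [0, 0, 0.178]], [[0.262, 0.462, 0.05], [0, 0, 0.178]]], jaw=0.8)

```text
clock: 1.35
eef_pos: [0.4901, -0.0643, 0.2812]
ee_rot: [-180.0, 0.0, 33.5]
ft_force: [1.0, -1.0, 1.0]
opening: 0.0683
gripper_force: 0.0
```

```bash
python3 - <<'E'
from h import *
o=get_obs();print(o['clock'],o['eef_pos'].round(4),o['ee_rot'].round(2),o['qpos'].round(0))
for n,(u,v,w,h),seed in(('top',(235,155,65,65),(258,190)),('scene',(215,185,65,65),(240,205))):
    S=8;g=cv2.resize(cv2.imread(f'pics/{n}0.png')[v:v+h,u:u+w],None,fx=S,fy=S,interpolation=cv2.INTER_CUBIC)
    g=cv2.cvtColor(g,cv2.COLOR_BGR2GRAY); 
    print(n,g[::52,::52])
    for th in ((170,185,200,215) if n=='top' else (170,180,190,200)):
        m=(g>th).astype(np.uint8)*255
        m=cv2.morphologyEx(cv2.morphologyEx(m,cv2.MORPH_CLOSE,np.ones((25,25))),cv2.MORPH_OPEN,np.ones((60,60)))
        cs,_=cv2.findContours(m,cv2.RETR_EXTERNAL,cv2.CHAIN_APPROX_NONE)
        if not cs: continue
        c=max(cs,key=cv2.contourArea)
        W=np.array([onz(n,(p[0]+.5)/S-.5+np.array([u,v]),.072)[:2] for p in c[:,0]],np.float32)
        r=cv2.minAreaRect(W*1000); print(n,th,np.round(r[0],1),np.round(r[1],1),round(r[2],1))
E
```

```text
1.35 [ 0.4901 -0.0643  0.2812] [-1.7999e+02  1.0000e-02  3.3530e+01] [  6.  30.  -3.  97.   2.  53. -55.]
top [[ 69  66  71  64  59  63  64  65  74  72]
 [ 68  78  72  76  78  72  77  81  71  68]
 [ 82  83  84  80  77  97 100  77  71  70]
 [ 66  76  72 116 172 237 238 143  73  75]
 [ 72  67 124 237 236 206 222 238  95 147]
 [ 70  82  77 236 226 237 234 237 108  69]
 [ 68  65  91 234 235 234 235 235 245  69]
 [ 67  66  84  81 236 237 237 159 116 100]
 [ 72  74  82  75 240 127 141  87  77  71]
 [ 68  65  67  70 171 110  62  65  67  68]]
top 170 [578.8  44.9] [131.5   0. ] 44.6
top 185 [578.6  44.7] [129.2   0. ] 44.6
top 200 [578.8  44.9] [126.9   0. ] 44.6Traceback (most recent call last):
  File "<stdin>", line 13, in <module>
  File "h.py", line 10, in onz
    o,d=ray(n,uv); return o+d*(z-o[2])/d[2]
        ~~~^^^^^^
  File "h.py", line 5, in ray
    c=calibration(n); R=cv2.Rodrigues(c['rvec'])[0]
ValueError: time passes only in moves, steps and waits
```

```bash
sed -i 's/^def K/_C={n:calibration(n) for n in ("scene","top")}\ndef calibration(n): return _C[n]\ndef K/' h.py; python3 - <<'E'
from h import *
for n,(u,v,w,h) in(('top',(235,155,65,65)),('scene',(215,185,65,65))):
    S=8;g=cv2.resize(cv2.imread(f'pics/{n}0.png')[v:v+h,u:u+w],None,fx=S,fy=S,interpolation=cv2.INTER_CUBIC)
    g=cv2.cvtColor(g,cv2.COLOR_BGR2GRAY)
    for th in ((160,200) if n=='top' else (185,200,210)):
        m=(g>th).astype(np.uint8)*255
        k=lambda s:cv2.getStructuringElement(cv2.MORPH_ELLIPSE,(s,s))
        m=cv2.morphologyEx(cv2.morphologyEx(m,cv2.MORPH_CLOSE,k(25)),cv2.MORPH_OPEN,k(61))
        cs,_=cv2.findContours(m,cv2.RETR_EXTERNAL,cv2.CHAIN_APPROX_NONE)
        c=max(cs,key=cv2.contourArea)
        q=cv2.approxPolyDP(c,30,True)[:,0] if n=='scene' else cv2.boxPoints(cv2.minAreaRect(c))
        P=np.array([onz(n,(p+.5)/S-.5+np.array([u,v]),.072)[:2] for p in q])*1000
        e=np.roll(P,-1,0)-P
        print(n,th,P.mean(0).round(1),np.linalg.norm(e,axis=1).round(1),(np.degrees(np.arctan2(e[:,1],e[:,0]))%90).round(1))
E
```

```text
top 160 [579.1  44.4] [87.1 87.4 86.7 87.3] [21.3 21.1 21.2 21.3]
top 200 [580.1  44.8] [85.3 83.  85.  82.9] [21.6 21.4 21.5 21.6]
scene 185 [579.1  47.3] [73.8 72.1 73.8 72.8] [26.2 22.  25.7 22. ]
scene 200 [563.4  38.1] [34.3 33.8 46.4 23.4 73. ] [28.8 63.2 21.6 31.1 30.6]
scene 210 [558.7  37.2] [26.4 70.  19.7 63. ] [42.6 40.7 66.2 32.9]
```

Call:
drive_tool(moves=[[[0.03, 0.05, 0], [0, 0, 0]], [[0.06, 0.105, 0], [0, 0, 0]], [[0.09, 0.16, -0.02], [0, 0, 0]], [[0.12, 0.215, -0.06], [0, 0, 0]], [[0.145, 0.256, -0.11], [0, 0, 0]], [[0.145, 0.256, -0.16], [0, 0, 0]], [[0.145, 0.256, -0.19], [0, 0, 0]], [[0.145, 0.256, -0.19], [0, 0, 0]]])

```text
clock: 2.35
eef_pos: [0.6332, 0.1896, 0.089]
ee_rot: [-179.9, 0.2, 33.5]
ft_force: [-0.4, -0.3, 0.9]
opening: 0.0681
gripper_force: 0.0
```

Call:
drive_tool(moves=[[[0, 0, -0.02], [0, 0, 0]], [[0, 0, -0.045], [0, 0, 0]], [[0, 0, -0.063], [0, 0, 0]], [[0, 0, -0.063], [0, 0, 0]], [[0, 0, -0.063], [0, 0, 0]]])

```text
clock: 2.98
eef_pos: [0.635, 0.19, 0.0293]
ee_rot: [180.0, -0.1, 33.5]
ft_force: [0.2, -0.1, -0.7]
opening: 0.0681
gripper_force: 0.0
```

Call:
drive_tool(moves=[[[0, 0, 0], [0, 0, 0]], [[0, 0, 0], [0, 0, 0]], [[0, 0, 0], [0, 0, 0]], [[0, 0, 0], [0, 0, 0]], [[0, 0, 0], [0, 0, 0]], [[0, 0, 0], [0, 0, 0]], [[0, 0, 0], [0, 0, 0]], [[0, 0, 0], [0, 0, 0]]], jaw=0.2, newtons=30)

```text
clock: 3.98
eef_pos: [0.6347, 0.19, 0.0288]
ee_rot: [180.0, -0.0, 33.5]
ft_force: [-1.8, -0.6, 6.5]
opening: 0.0274
gripper_force: 31.4
```

Call:
drive_tool(moves=[[[0, 0, 0.02], [0, 0, 0]], [[0, 0, 0.06], [0, 0, 0]], [[0, 0, 0.1], [0, 0, 0]], [[-0.015, -0.04, 0.11], [0, 0, -0.05]], [[-0.03, -0.08, 0.11], [0, 0, -0.12]], [[-0.045, -0.12, 0.11], [0, 0, -0.208]], [[-0.055, -0.145, 0.11], [0, 0, -0.208]], [[-0.055, -0.145, 0.11], [0, 0, -0.208]], [[-0.055, -0.145, 0.11], [0, 0, -0.208]]], jaw=0.1)

```text
clock: 5.1
eef_pos: [0.5799, 0.0457, 0.139]
ee_rot: [-180.0, -0.1, 21.6]
ft_force: [-0.7, -0.7, -1.3]
opening: 0.0273
gripper_force: 30.5
```

```bash
python3 - <<'E'
from h import *
o=get_obs();print(o['clock'],o['eef_pos'].round(4),o['ee_rot'].round(2))
t=capture('top')[:,:,::-1];s=capture('scene')[:,:,::-1]
cv2.imwrite('pics/t1.png',t);cv2.imwrite('pics/s1.png',s)
cv2.imwrite('pics/c2.png',np.hstack([cv2.resize(i[v:v+80,u:u+80],(400,400),interpolation=cv2.INTER_CUBIC) for i,u,v in((t,230,150),(s,205,155))]))
E
```

```text
5.1 [0.5799 0.0457 0.139 ] [-1.7998e+02 -6.0000e-02  2.1620e+01]
```

View pics/c2.png

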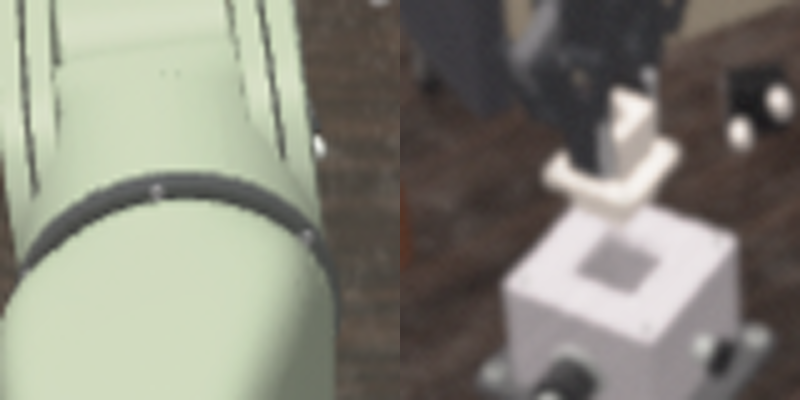

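The scene view shows the guide held level above the block: flange corners in the crop at about (548,172) and (681,152), port mouth centre at about (619,263). The arm blocks the top view. I'll compare with the predicted points.

```bash
python3 - <<'E'
from h import *
def sq(c,a,h,z): 
    a=np.radians(a);R=np.array([[np.cos(a),-np.sin(a)],[np.sin(a),np.cos(a)]])
    return np.c_[(np.array([[1,1],[-1,1],[-1,-1],[1,-1]])*h)@R.T+c,[z]*4]
cr=lambda p:((p-np.array([205,155])+.5)*5+np.array([400,0])).round(0).tolist()
print('flange top',cr(proj('scene',sq([.5811,.0462],21.6,.022,.1365))))
print('flange bot',cr(proj('scene',sq([.5811,.0462],21.6,.022,.1305))))
print('top',cr(proj('scene',sq([.5811,.0462],21.6,.014,.1645))))
print('port',cr(proj('scene',sq([.580,.045],21.6,.0185,.072))),cr(proj('scene',[.58,.045,.072])))
print('blocktop',cr(proj('scene',sq([.580,.045],21.6,.04,.072))))
E
```

```text
flange top [[547.0, 169.0], [631.0, 200.0], [681.0, 144.0], [599.0, 115.0]]
flange bot [[548.0, 179.0], [631.0, 210.0], [681.0, 154.0], [600.0, 125.0]]
top [[568.0, 116.0], [622.0, 135.0], [655.0, 100.0], [602.0, 82.0]]
port [[570.0, 272.0], [637.0, 298.0], [678.0, 251.0], [611.0, 226.0]] [[624.0, 262.0]]
blocktop [[507.0, 284.0], [653.0, 343.0], [740.0, 239.0], [597.0, 187.0]]
```

```bash
python3 - <<'E'
from h import *
s=cv2.imread('pics/s1.png'); a=cv2.resize(s[180:240,220:280],(600,600),interpolation=cv2.INTER_CUBIC)
g=cv2.cvtColor(a,cv2.COLOR_BGR2GRAY)
# block top face in this picture: sub-threshold contours of the port
for th in (165,175,185):
    m=(g<th).astype(np.uint8)*255
    cs,_=cv2.findContours(m,cv2.RETR_LIST,cv2.CHAIN_APPROX_NONE)
    for c in cs:
        if 3000<cv2.contourArea(c)<60000:
            M=cv2.moments(c);p=np.array([M['m10'],M['m01']])/M['m00'];q=(p+.5)/10-.5+[220,180]
            print(th,cv2.contourArea(c),q.round(1),onz('scene',q,.072).round(4),((cv2.approxPolyDP(c,12,True)[:,0]+.5)/10-.5+[220,180]).round(1).tolist())
E
```

```text
165 7652.0 [248.  207.7] [0.5796 0.0494 0.072 ] [[241.2, 207.8], [242.4, 209.6], [250.8, 212.0], [254.8, 207.0], [246.6, 203.0]]
175 9274.5 [248.  207.6] [0.5798 0.0491 0.072 ] [[246.2, 202.4], [240.6, 208.8], [250.8, 212.6], [255.4, 206.8]]
185 10791.5 [248.  207.5] [0.58   0.0488 0.072 ] [[246.2, 201.8], [240.2, 208.8], [251.2, 212.8], [255.8, 206.6]]
```

Call:
drive_tool(moves=[[[-0.001, 0, -0.015], [0, 0, 0]], [[-0.001, 0, -0.03], [0, 0, 0]], [[-0.001, 0, -0.036], [0, 0, 0]], [[-0.001, 0, -0.041], [0, 0, 0]], [[-0.001, 0, -0.045], [0, 0, 0]], [[-0.001, 0, -0.045], [0, 0, 0]]])

```text
clock: 5.95
eef_pos: [0.5786, 0.0447, 0.0932]
ee_rot: [180.0, 0.0, 21.6]
ft_force: [0.7, -0.9, -0.9]
opening: 0.0275
gripper_force: 30.5
```

Call:
drive_tool(moves=[[[0, 0, -0.004], [0, 0, 0]], [[0, 0, -0.008], [0, 0, 0]], [[0, 0, -0.011], [0, 0, 0]], [[0, 0, -0.013], [0, 0, 0]], [[0, 0, -0.013], [0, 0, 0]], [[0, 0, -0.013], [0, 0, 0]]])

```text
clock: 6.7
eef_pos: [0.5785, 0.0449, 0.0806]
ee_rot: [180.0, -0.0, 21.6]
ft_force: [-0.8, -2.9, 8.7]
opening: 0.0276
gripper_force: 31.8
```

Call:
drive_tool(moves=[[[0, 0, 0], [0, 0, 0]], [[0, 0, 0], [0, 0, 0]], [[0, 0, 0], [0, 0, 0]], [[0, 0, 0], [0, 0, 0]], [[0, 0, 0.03], [0, 0, 0]], [[0, 0, 0.08], [0, 0, 0]], [[0, 0, 0.13], [0, 0, 0]], [[-0.01, -0.05, 0.15], [0, 0, 0]], [[-0.02, -0.1, 0.15], [0, 0, 0]], [[-0.02, -0.1, 0.15], [0, 0, 0]]], jaw=0.7)

```text
clock: 7.95
eef_pos: [0.5578, -0.0589, 0.2306]
ee_rot: [179.9, 0.0, 21.3]
ft_force: [0.7, 0.4, 1.0]
opening: 0.0601
gripper_force: 0.0
```

```bash
python3 - <<'E'
from h import *
o=get_obs();print(o['clock'],o['eef_pos'].round(4),o['ee_rot'].round(2),o['opening'])
t=capture('top')[:,:,::-1];s=capture('scene')[:,:,::-1]
cv2.imwrite('pics/t2.png',t);cv2.imwrite('pics/s2.png',s)
cv2.imwrite('pics/c3.png',np.hstack([cv2.resize(i[v:v+80,u:u+w],(w*5,400),interpolation=cv2.INTER_CUBIC) for i,u,v,w in((t,230,150,60),(s,205,165,80))]))
E
```

```text
7.95 [ 0.5578 -0.0589  0.2306] [1.7992e+02 3.0000e-02 2.1290e+01] 0.060149594620660496
```

View pics/c3.png

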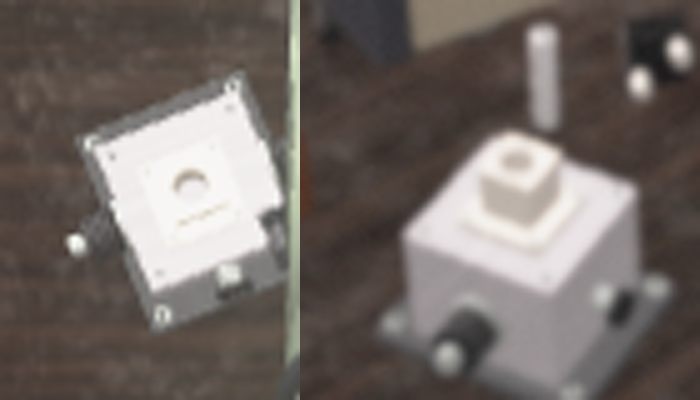

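The guide is home: its flange lies on the block top, with the bore at crop (190,183) in top and (517,161) in scene. Next is the stem.

Call:
drive_tool(moves=[[[-0.015, -0.03, 0], [0, 0, -0.12]], [[-0.03, -0.065, 0], [0, 0, -0.26]], [[-0.045, -0.1, 0], [0, 0, -0.4]], [[-0.0594, -0.1242, 0], [0, 0, -0.503]], [[-0.0594, -0.1242, -0.03], [0, 0, -0.503]], [[-0.0594, -0.1242, -0.05], [0, 0, -0.503]], [[-0.0594, -0.1242, -0.07], [0, 0, -0.503]], [[-0.0594, -0.1242, -0.07], [0, 0, -0.503]]])

```text
clock: 9.05
eef_pos: [0.4988, -0.1784, 0.1594]
ee_rot: [-179.9, 0.1, -7.2]
ft_force: [0.2, 0.3, 0.6]
opening: 0.0598
gripper_force: 0.0
```

```bash
python3 - <<'E'
from h import *
o=get_obs();print(o['clock'],o['eef_pos'].round(4),o['ee_rot'].round(2),o['opening'])
s=capture('scene')[:,:,::-1]
cv2.imwrite('pics/s3.png',s)
cv2.imwrite('pics/c4.png',cv2.resize(s[100:220,270:390],(600,600),interpolation=cv2.INTER_CUBIC))
t=cv2.imread('pics/t2.png')
def c(n,i,box,th,inv=True):
    u,v,w,h=box;S=8;g=cv2.resize(cv2.cvtColor(i,cv2.COLOR_BGR2GRAY)[v:v+h,u:u+w],None,fx=S,fy=S,interpolation=cv2.INTER_CUBIC)
    cs,_=cv2.findContours((g<th).astype(np.uint8)*255,cv2.RETR_LIST,cv2.CHAIN_APPROX_NONE)
    for k in cs:
        if cv2.contourArea(k)>300:
            M=cv2.moments(k);q=(np.array([M['m10'],M['m01']])/M['m00']+.5)/S-.5+[u,v]
            print(n,th,cv2.contourArea(k)/64,q.round(1),onz(n,q,.106).round(4))
            (x,y),r=cv2.minEnclosingCircle(k);q=(np.array([x,y])+.5)/S-.5+[u,v];print('  circ',q.round(1),onz(n,q,.106).round(4),round(r/S,2))
for th in(190,210,220): c('top',t,(260,178,16,16),th)
s2=cv2.imread('pics/s2.png')
for th in(150,170,185,195): c('scene',s2,(241,191,14,12),th)
E
```

```text
9.05 [ 0.4988 -0.1784  0.1594] [-1.7995e+02  1.2000e-01 -7.1900e+00] 0.059778502385118205
top 190 7.1328125 [267.1 185.1] [0.5846 0.0475 0.106 ]
  circ [267.4 185.9] [0.5826 0.0468 0.106 ] 2.95
top 210 12.640625 [267.1 185.2] [0.5844 0.0475 0.106 ]
  circ [267.4 186. ] [0.5822 0.0468 0.106 ] 3.3
top 220 16.0078125 [267.1 185.2] [0.5842 0.0475 0.106 ]
  circ [267.4 185.9] [0.5824 0.0469 0.106 ] 3.47
scene 150 19.875 [247.5 191.5] [0.5944 0.0377 0.106 ]
  circ [247.5 192.2] [0.5924 0.0393 0.106 ] 7.14
scene 170 24.2421875 [247.5 191.6] [0.5942 0.038  0.106 ]
  circ [247.5 192.4] [0.5919 0.0397 0.106 ] 7.19
scene 185 27.734375 [247.4 191.8] [0.594  0.0384 0.106 ]
  circ [247.5 192.6] [0.5913 0.0401 0.106 ] 7.24
scene 195 5.9453125 [243.2 201.7] [0.5722 0.0666 0.106 ]
  circ [243.7 201.8] [0.5713 0.0658 0.106 ] 2.59
scene 195 8.609375 [247.8 196.8] [0.579  0.0484 0.106 ]
  circ [247.8 196.8] [0.579  0.0484 0.106 ] 2.25
scene 195 30.046875 [247.4 191.8] [0.5938 0.0386 0.106 ]
  circ [247.5 192.7] [0.5911 0.0402 0.106 ] 7.26
```

View pics/c4.png

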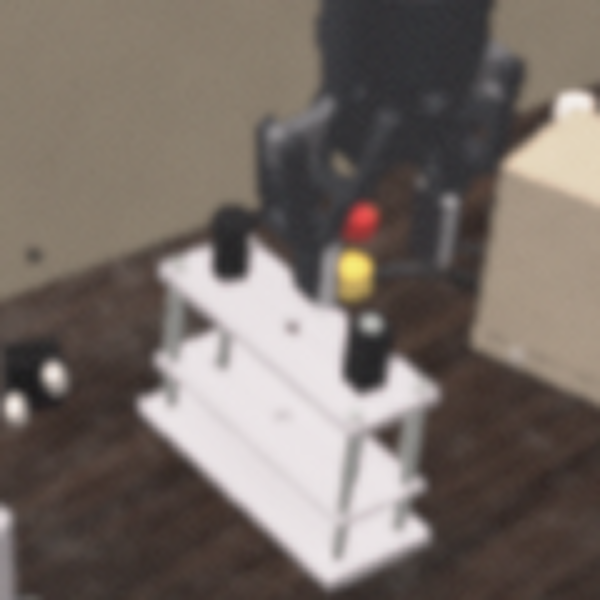

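```bash
python3 - <<'E'
from h import *
q=np.array([372,322])/5-.5+[270,100]
print(onz('scene',q,.136).round(4))
cr=lambda p:((p-np.array([270,100])+.5)*5).round(0).tolist()
print(cr(proj('scene',[[.4989,-.179,.136],[.4988,-.1784,.1594]])))
E
```

```text
[ 0.4999 -0.1819  0.136 ]
[[369.0, 325.0], [374.0, 286.0]]
```

Call:
drive_tool(moves=[[[0, -0.001, -0.02], [0, 0, 0]], [[0, -0.001, -0.04], [0, 0, 0]], [[0, -0.001, -0.055], [0, 0, 0]], [[0, -0.001, -0.055], [0, 0, 0]], [[0, -0.001, -0.055], [0, 0, 0]]])

```text
clock: 9.72
eef_pos: [0.4994, -0.1803, 0.106]
ee_rot: [180.0, -0.0, -7.2]
ft_force: [-0.0, -0.3, 0.7]
opening: 0.0597
gripper_force: 0.0
```

Call:
drive_tool(moves=[[[0, 0, 0], [0, 0, 0]], [[0, 0, 0], [0, 0, 0]], [[0, 0, 0], [0, 0, 0]], [[0, 0, 0], [0, 0, 0]], [[0, 0, 0], [0, 0, 0]], [[0, 0, 0], [0, 0, 0]], [[0, 0, 0], [0, 0, 0]], [[0, 0, 0], [0, 0, 0]], [[0, 0, 0], [0, 0, 0]], [[0, 0, 0], [0, 0, 0]]], jaw=0.1, newtons=25)

```text
clock: 10.98
eef_pos: [0.4992, -0.1807, 0.1056]
ee_rot: [180.0, -0.0, -7.3]
ft_force: [-1.2, -3.1, 6.1]
opening: 0.0175
gripper_force: 28.3
```

Call:
drive_tool(moves=[[[0, 0, 0.015], [0, 0, 0]], [[0, 0, 0.045], [0, 0, 0]], [[0, 0, 0.08], [0, 0, 0]], [[0, 0, 0.115], [0, 0, 0]], [[0, 0.01, 0.13], [0, 0, 0]], [[0.02, 0.05, 0.13], [0, 0, 0]], [[0.04, 0.1, 0.13], [0, 0, 0]], [[0.06, 0.15, 0.13], [0, 0, 0]], [[0.075, 0.2, 0.13], [0, 0, 0]], [[0.0804, 0.222, 0.13], [0, 0, 0]]])

```text
clock: 12.22
eef_pos: [0.5793, 0.0459, 0.2346]
ee_rot: [-179.9, 0.1, -7.0]
ft_force: [-0.2, -0.3, -1.6]
opening: 0.0173
gripper_force: 27.3
```

Call:
drive_tool(moves=[[[0, 0.004, 0], [0, 0, 0]], [[0, 0.004, 0], [0, 0, 0]], [[0, 0.004, 0], [0, 0, 0]], [[0, 0.004, 0], [0, 0, 0]]])

```text
clock: 12.72
eef_pos: [0.5794, 0.045, 0.2354]
ee_rot: [180.0, -0.0, -7.3]
ft_force: [0.6, 0.5, -0.2]
opening: 0.0174
gripper_force: 27.4
```

```bash
python3 - <<'E'
from h import *
o=get_obs();print(o['clock'],o['eef_pos'].round(4),o['ee_rot'].round(2),o['opening'])
s=capture('scene')[:,:,::-1]
cv2.imwrite('pics/s4.png',s)
cv2.imwrite('pics/c5.png',cv2.resize(s[125:225,215:290],(600,800)[:1]+(600,) if 0 else (450,600),interpolation=cv2.INTER_CUBIC))
E
```

```text
12.725 [0.5794 0.045  0.2354] [180.    -0.    -7.29] 0.01737270764817126
```

View pics/c5.png

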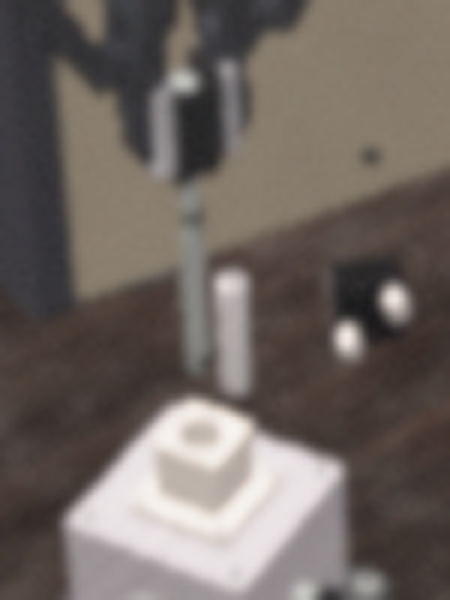

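The scene crop shows the stem hanging clear above the guide: rod from about (188,190) to the tip at (200,373), band at about (191,215), bore at about (200,433).

```bash
python3 - <<'E'
from h import *
def sq(c,a,h,z): 
    a=np.radians(a);R=np.array([[np.cos(a),-np.sin(a)],[np.sin(a),np.cos(a)]])
    return np.c_[(np.array([[1,1],[-1,1],[-1,-1],[1,-1]])*h)@R.T+c,[z]*4]
cr=lambda p:((p-np.array([215,125])+.5)*6).round(1).tolist()
b=[.5794,.045]
print('stem tip,band,gripbottom,top',cr(proj('scene',[b+[z] for z in(.1378,.2098,.2298,.2658)])))
for c in([.5797,.0454],): print('guide top',cr(proj('scene',sq(c,21.6,.014,.106))),'mouth',cr(proj('scene',c+[.106])))
print('flange',cr(proj('scene',sq([.5797,.0454],21.6,.022,.078))))
print('block',cr(proj('scene',sq([.5797,.0454],21.6,.04,.072))))
for d in([.001,0],[0,.001]):
  print(d,np.diff(np.array(cr(proj('scene',[[.5794,.045,.1378],[.5794+d[0],.045+d[1],.1378]]))),axis=0))
s=cv2.imread('pics/s4.png')
g=s.astype(int)
# rod centre per row: saturation-like: background brown/beige has R>G; rod greenish G>=R
for v in range(156,190,3):
    d=(g[v,240:256,1]-g[v,240:256,2]); w=np.clip(d+12 if v<168 else d+8,0,None)
    print(v,d.tolist())
E
```

```text
stem tip,band,gripbottom,top [[202.7, 366.1], [194.0, 211.8], [191.4, 166.1], [186.6, 80.5]]
guide top [[154.7, 439.2], [217.1, 462.7], [254.8, 420.3], [193.2, 397.6]] mouth [[205.0, 429.7]]
flange [[130.4, 498.5], [227.0, 536.0], [284.8, 468.7], [189.9, 433.2]]
block [[67.5, 522.1], [243.6, 592.0], [347.1, 468.0], [176.4, 404.7]]
[0.001, 0] [[-1.6 -1.3]]
[0, 0.001] [[-2.2  1.1]]
156 [-13, -11, -12, -10, -8, -4, -2, -2, -8, -11, -11, -12, -12, -11, -12, -12]
159 [-12, -12, -12, -10, -9, -3, -1, -1, -6, -11, -12, -12, -11, -12, -11, -12]
162 [-11, -12, -13, -12, -9, -5, -1, -1, -5, -10, -12, -13, -11, -12, -13, -12]
165 [-11, -12, -11, -11, -8, -4, -2, 0, -4, -8, -12, -12, -12, -11, -12, -13]
168 [-13, -12, -11, -11, -9, -5, -2, 0, -3, -7, -12, -15, -14, -14, -14, -15]
171 [-8, -8, -9, -8, -7, -6, -3, -1, -2, -6, -9, -10, -9, -8, -8, -8]
174 [-14, -15, -12, -13, -10, -7, -2, -1, -2, -5, -8, -8, -7, -7, -6, -7]
177 [-14, -14, -14, -14, -12, -7, -2, 0, -2, -5, -10, -10, -7, -7, -6, -7]
180 [-16, -14, -13, -14, -14, -8, -3, 0, 0, -2, -6, -9, -7, -7, -5, -6]
183 [-13, -12, -12, -13, -10, -8, -5, -2, -1, -1, -6, -8, -7, -6, -6, -6]
186 [-9, -11, -10, -9, -8, -7, -3, -2, -2, -6, -10, -9, -6, -5, -6, -7]
189 [-11, -8, -10, -10, -12, -11, -12, -12, -11, -12, -11, -8, -7, -5, -6, -6]
```

```bash
python3 - <<'E'
from h import *
s=cv2.imread('pics/s2.png')
S=20;u,v,w,h=234,184,30,34
a=cv2.resize(s[v:v+h,u:u+w],None,fx=S,fy=S,interpolation=cv2.INTER_CUBIC)
a=cv2.convertScaleAbs(a,alpha=2.2,beta=-290)
s4=cv2.imread('pics/s4.png')
b=cv2.resize(s4[175:190,240:256],None,fx=12,fy=12,interpolation=cv2.INTER_CUBIC)
print(a.shape,b.shape)
c=np.zeros((600,800,3),np.uint8);c[:600,:600]=a[:600];c[:180,600:792]=b
cv2.imwrite('pics/c6.png',c)
E
```

```text
(680, 600, 3) (180, 192, 3)
```

View pics/c6.png

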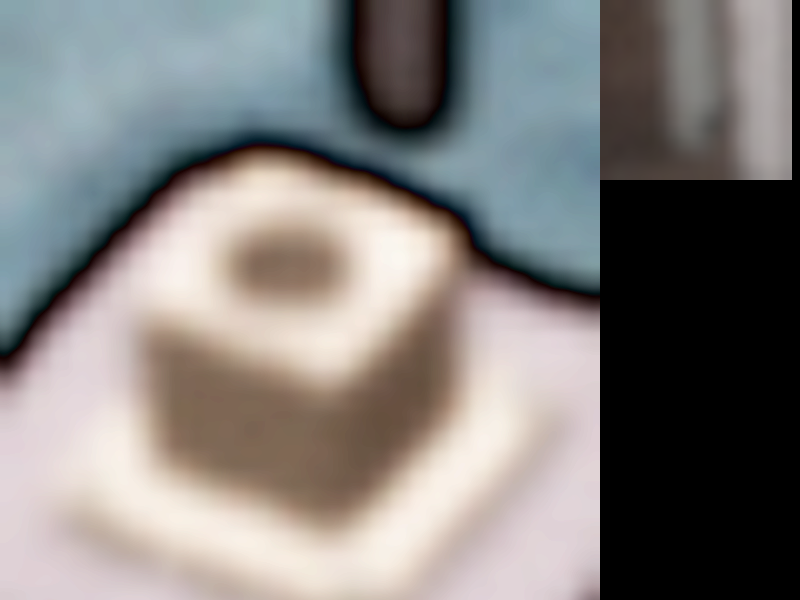

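Guide top face corners in the crop: left about (140,315), front (333,387), right (467,233), back (265,145), with the bore at about (290,268). The stem lines up with the bore to about 1 mm, so I apply a small correction and lower it.

Call:
drive_tool(moves=[[[-0.0005, 0.0004, -0.01], [0, 0, 0]], [[-0.0005, 0.0004, -0.022], [0, 0, 0]], [[-0.0005, 0.0004, -0.032], [0, 0, 0]], [[-0.0005, 0.0004, -0.042], [0, 0, 0]], [[-0.0005, 0.0004, -0.052], [0, 0, 0]], [[-0.0005, 0.0004, -0.062], [0, 0, 0]], [[-0.0005, 0.0004, -0.07], [0, 0, 0]], [[-0.0005, 0.0004, -0.07], [0, 0, 0]], [[-0.0005, 0.0004, -0.07], [0, 0, 0]]])

```text
clock: 13.9
eef_pos: [0.5792, 0.0461, 0.1655]
ee_rot: [-180.0, -0.0, -7.2]
ft_force: [0.6, 0.7, -0.1]
opening: 0.0173
gripper_force: 27.4
```

```bash
python3 - <<'E'
from h import *
o=get_obs();print(o['clock'],o['eef_pos'].round(4),o['ee_rot'].round(2),o['ft_force'].round(1))
s=capture('scene')[:,:,::-1]
cv2.imwrite('pics/s5.png',s)
u,v,w,h=232,160,34,46
a=cv2.resize(s[v:v+h,u:u+w],None,fx=13,fy=13,interpolation=cv2.INTER_CUBIC)
cv2.imwrite('pics/c7.png',a)
p=o['eef_pos']; cr=lambda q:((q-[u,v]+.5)*13).round(0).tolist()
print(cr(proj('scene',[[.5797,.0454,.106],[p[0],p[1],.106],[p[0],p[1],p[2]-.0976+.072],[p[0],p[1],p[2]-.0976+.092]])))
E
```

```text
13.9 [0.5792 0.0461 0.1655] [-1.7999e+02 -3.0000e-02 -7.2300e+00] [ 0.6  0.7 -0.1]
[[223.0, 476.0], [222.0, 479.0], [213.0, 332.0], [208.0, 242.0]]
```

View pics/c7.png

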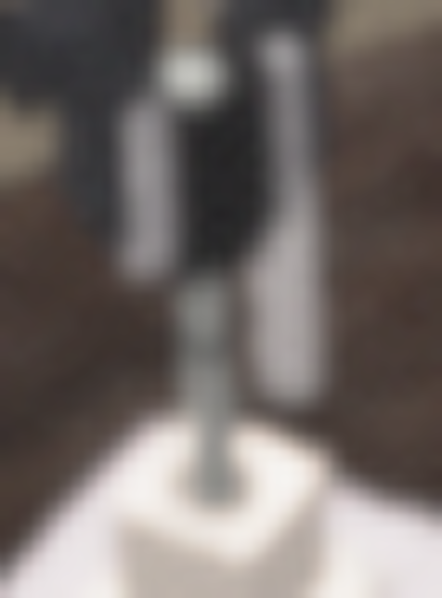

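The rod enters the bore horizontally centred: rod x about 213, bore spanning about 178–245. Next I'll find the band's height in numbers.

```bash
python3 - <<'E'
from h import *
for f,r,tz in(('s4',(154,188),.2354-.0976),('s5',(178,198),.1655-.0976)):
    s=cv2.cvtColor(cv2.imread(f'pics/{f}.png'),cv2.COLOR_BGR2GRAY).astype(int)
    print(f,[(v,s[v,244:251].tolist()) for v in range(*r) if f=='s5' or v<166])
    print(proj('scene',[[.5792,.0455,tz+.072],[.5792,.0455,tz+.092],[.5792,.0455,tz]]).round(1).tolist())
E
```

```text
s4 [(154, [83, 62, 63, 78, 89, 98, 103]), (155, [90, 83, 93, 105, 114, 118, 120]), (156, [110, 111, 118, 123, 126, 127, 127]), (157, [123, 127, 131, 131, 127, 127, 128]), (158, [129, 134, 136, 130, 124, 125, 127]), (159, [129, 131, 131, 125, 116, 121, 126]), (160, [125, 122, 118, 109, 105, 116, 126]), (161, [124, 114, 105, 98, 99, 116, 125]), (162, [125, 120, 115, 107, 108, 120, 125]), (163, [130, 133, 130, 124, 119, 122, 126]), (164, [133, 138, 138, 133, 125, 125, 125]), (165, [132, 136, 137, 134, 128, 125, 123])]
[[246.7, 159.9], [246.3, 152.3], [248.2, 185.7]]
s5 [(178, [130, 97, 60, 44, 40, 42, 50]), (179, [124, 93, 59, 45, 46, 45, 64]), (180, [111, 85, 63, 60, 63, 63, 85]), (181, [88, 79, 81, 88, 90, 84, 97]), (182, [75, 86, 105, 114, 114, 99, 100]), (183, [70, 94, 118, 129, 123, 102, 95]), (184, [67, 89, 119, 130, 124, 100, 92]), (185, [60, 82, 109, 124, 117, 97, 92]), (186, [58, 77, 101, 113, 108, 93, 93]), (187, [58, 80, 105, 112, 108, 99, 93]), (188, [65, 87, 115, 125, 121, 109, 95]), (189, [72, 94, 123, 132, 130, 115, 95]), (190, [81, 101, 129, 137, 132, 118, 97]), (191, [110, 128, 148, 145, 135, 123, 103]), (192, [163, 176, 179, 160, 140, 138, 143]), (193, [216, 219, 209, 171, 146, 159, 192]), (194, [233, 231, 215, 172, 146, 170, 213]), (195, [236, 226, 203, 165, 145, 162, 203]), (196, [234, 214, 186, 157, 141, 150, 181]), (197, [232, 209, 183, 159, 143, 148, 174])]
[[248.1, 184.9], [247.7, 178.0], [249.4, 208.4]]
```

Call:
drive_tool(moves=[[[0, 0, -0.008], [0, 0, 0]], [[0, 0, -0.016], [0, 0, 0]], [[0, 0, -0.024], [0, 0, 0]], [[0, 0, -0.03], [0, 0, 0]], [[0, 0, -0.034], [0, 0, 0]], [[0, 0, -0.034], [0, 0, 0]], [[0, 0, -0.034], [0, 0, 0]], [[0, 0, -0.034], [0, 0, 0]]])

```text
clock: 14.95
eef_pos: [0.5791, 0.0462, 0.1315]
ee_rot: [-180.0, -0.0, -7.2]
ft_force: [0.5, 0.1, -0.1]
opening: 0.0178
gripper_force: 27.4
```

```bash
python3 - <<'E'
from h import *
o=get_obs();print(o['clock'],o['eef_pos'].round(4),o['ee_rot'].round(2),o['ft_force'].round(1))
s=capture('scene')[:,:,::-1]
cv2.imwrite('pics/s6.png',s)
u,v,w,h=230,165,40,45
cv2.imwrite('pics/c8.png',cv2.resize(s[v:v+h,u:u+w],None,fx=13,fy=13,interpolation=cv2.INTER_CUBIC))
g=cv2.cvtColor(s,cv2.COLOR_BGR2GRAY)
print([(r,g[r,243:254].tolist()) for r in range(186,204)])
E
```

```text
14.95 [0.5791 0.0462 0.1315] [-1.7999e+02 -2.0000e-02 -7.2300e+00] [ 0.5  0.1 -0.1]
[(186, [138, 140, 118, 81, 51, 40, 37, 38, 39, 51, 86]), (187, [137, 142, 123, 86, 52, 42, 42, 38, 41, 52, 87]), (188, [138, 142, 125, 91, 54, 39, 42, 39, 44, 61, 97]), (189, [135, 143, 125, 91, 56, 39, 39, 38, 46, 71, 108]), (190, [136, 140, 126, 90, 55, 41, 42, 44, 50, 71, 101]), (191, [145, 150, 132, 95, 58, 48, 61, 69, 70, 74, 84]), (192, [164, 176, 160, 123, 85, 77, 101, 128, 132, 121, 98]), (193, [199, 216, 206, 168, 123, 114, 146, 189, 203, 188, 162]), (194, [226, 232, 226, 198, 152, 135, 166, 213, 229, 230, 221]), (195, [237, 235, 224, 198, 160, 141, 163, 204, 230, 240, 240]), (196, [240, 234, 214, 183, 152, 137, 149, 182, 220, 240, 243]), (197, [241, 232, 207, 173, 142, 125, 134, 169, 214, 238, 243]), (198, [241, 234, 218, 190, 157, 139, 148, 180, 221, 238, 240]), (199, [232, 233, 228, 218, 203, 191, 197, 215, 232, 238, 232]), (200, [213, 221, 226, 227, 226, 226, 229, 235, 237, 232, 215]), (201, [191, 198, 209, 217, 223, 228, 235, 236, 232, 216, 192]), (202, [181, 185, 188, 195, 203, 212, 222, 224, 215, 194, 177]), (203, [181, 182, 182, 183, 185, 188, 198, 199, 188, 177, 172])]
```

View pics/c8.png

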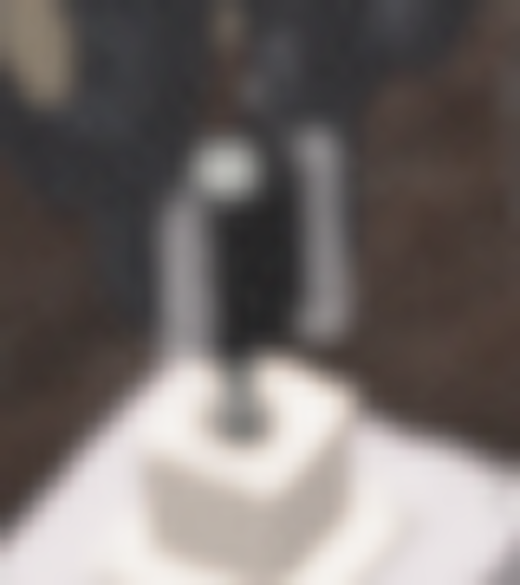

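The last crop shows the rod centred in the bore (column about 248, bore edges about 245.4 and 250.4). The band is at row 197, level with the mouth, and there is no contact force. I'm handing it in.

```bash
python3 -c "
from cell import *
o=get_obs();print(abs(o['joint_vel']).max());print(close_job())"
```

```text
0.10035653828959096
the job is handed in; nothing more can be done
None
```

The job is handed in: the guide bush is fully home in the port and released, and the stem is held upright, still and untouched by the walls, with its band level with the guide's top, centred in the bore to an estimated 1 mm.

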